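# Put the cast away in the spring-lid case

## Robot

A 7-joint arm with a two-finger parallel gripper is mounted at the origin on a cart in front of the work surface, level with it; the furniture and walls round the work are solid. World frame = base frame: x ahead of the robot, y to its left, z up, the work surface at z = 0. Lengths are in m, angles in rad, forces in N, time in s.
With the tool pointing down it reaches from about 0.4 to 0.85 m from the base axis. Payload 4.5 kg.
Tool frame: the origin (TCP) lies midway between the tips of the shut fingers; the grasp point (between the pads) lies 19 mm behind it; z points along the fingers, y is the line along which they close (so a half turn about z gives the same grasp; the last joint's range is limited). The gripper opens to 88 mm and grips with 3 to 60 N. Pads are 18 mm wide; open, the fingers measure 123 mm over their backs; the gripper's body (75 mm by 187 mm) begins 45 mm behind the grasp point.
Start: joints at [-1.21, 0.689, -0.195, 1.565, 0.157, 0.902, -0.215], TCP at [0.201, 0.592, 0.239] pointing down, gripper open.
Joint ranges: [-3.01, 3.01], [-0.46, 2.08], [-1.47, 1.51], [0.13, 2.56], [-1, 4.14], [0.04, 2.09], [-2.66, 2.66]. Speed limits (rad/s): [2.57, 2.57, 3.14, 3.14, 3.14, 3.14, 3.14].

## Interface

Orientations are given as a unit quaternion [w, x, y, z].
In Python, from station import status, get_image, ctrl gives the robot as it stands.
- The arm moves only by the tool play_rows, never from a script. Its argument "deltas" is one flat list of numbers, 4 for each row, row after row: the shift along the tool's x, y, z in mm, then the turn about the tool's z in rad. In form: [tx, ty, tz, roll, tx, ty, tz, roll, ...]. A call has exactly 8 rows; each row is the pose to reach, as a shift and turn from the pose commanded when the call began, along the tool's axes at that moment; what a row does not reach only later rows make up. A row lasts 1/8 s, in which the tool goes at most 62.5 mm and 10.7 degrees, less where a joint would pass 70% of its speed; a pose out of reach is approached as far as the arm can. A call with a gripper value outside its range is refused whole. "hand" is the closure, from 0 (fully open) to 1 (shut), set as the call begins (left out, the last holds). The fingers move at their own pace and stop on an object; "squeeze" is the grip in N (left out, the last holds). Time passes only in rows, so rows that repeat a pose let the fingers close, or fill a call up. It gives the time, the measured TCP pose, the force, the opening and the grip force at its end, in the units of the state.
- status.get_state(): the state, without advancing time (a new reading comes with each control period).
- get_image(name): name is "scene" or "top" or "wrist"; returns a dict with "pixels" (400x640x3 uint8, red, green, blue), "fx", "fy", "cx", "cy" (pixels), "D" ([k1, k2, p1, p2, k3] as OpenCV has them; the pictures are not rectified), "R" (3x3) and "t" (3): a world point X has camera coordinates R X + t. Camera axes: x right, y down, z forward; pixel columns grow to the right and rows downward; lengths in m; the calibration is good to about 2 mm. A picture is of the moment at which its call begins. There is no depth.
- ctrl.job_done(): hands the job in; it is judged then, once.
The state is a dict: "time_s": time; "joint_pos": joint angles; "joint_velocities": joint speeds; "tau": joint torques, N m; "tool_pos": TCP position; "tcp_rot": TCP orientation; "ft_force": force on the tool from outside, world axes, zero at the start; "moment": the same for the moment, N m; "finger_gap": opening from 0.0 (shut) to 1.0 (fully open); "finger_force": force on a finger pad.
Only numpy, scipy, OpenCV 4.12 (cv2) and the standard library are available. Lean on these libraries where they do the work, as an engineer would, in place of code of your own. Each camera call takes 0.05 s, during which the arm holds its last target. There are 200 camera calls.

## Task

Open the green sample case by pressing its red button catch, and steady the sprung lid as it rises so that it never flies open. Set the narrow plaster blank that lies on the bench down gently inside, flat in the empty right-hand compartment, leaving the other blank in the left one; then swing the lid shut and press it until the catch locks it. Leave the pigment jar and the tape roll where they are.

Things in the scene. Friction and masses are not known exactly. Their poses are not given: they have to be found in the camera images.
- case: Dark green sample case, fixed to the bench, 160 mm along its x, 190 mm along its y, 50 mm high with the lid shut. Origin: centre of its underside; z up; x points from the front (catch) to the back (hinge), y to the left seen from the front. Positions 'in the case frame' below are x, y, z from here in mm. While the lid is shut nothing inside can be reached.
- button_top (a point): Centre of the top of the red button catch (22 mm along case x, 16 mm along case y). At rest at (-67, 0, 59) in the case frame, 9 mm above the shut lid's top face. It is pressed straight down. It stands in a notch in the middle of the lid's front edge, 19 mm wide along case y and 28 mm deep.
- button (a joint): How far the red button is pressed: 0 at rest, 0.009 m fully down (then flush with the shut lid). Its spring gives about 1.3 N at first and 3.3 N fully down. At about 0.003 the catch lets the lid go. When let go, the button springs back and the catch is ready to lock again.
- lid (a joint): Lid angle: 0 shut, grows as the front edge rises, 1.8 rad fully open at its stop, leaning back beyond vertical. A spring drives it open with about 0.7 N at the front edge when shut, weaker as it opens; it stays open by itself. Unhindered it flies open to the stop in about 0.5 s at up to 6 rad/s; more than 3 rad/s (beyond 0.2 rad) is not allowed. From 1.4 rad it may be let go.
- lid_hinge (a point): Middle of the lid's hinge line, which runs along case y at (80, 0, 46) in the case frame; fixed. The lid is a flat plate 8 mm thick, its middle plane through the hinge line, as wide as the case (190 mm) and reaching 160 mm from the hinge line; its shut top face is at z = 50 in the case frame.
- lid_edge (a point): Point on the lid's upper face in the middle of its front edge, in the mouth of the notch, 158 mm from the hinge line; moves with the lid. To steady the lid, have a fingertip just over it beside the notch as the button goes down (tips that overlap button and lid together do), then back away along the lid's arc at about 1 rad/s or slower to about 1.5 rad.
- lid_press (a point): Point on the lid's upper face beside the notch, 146 mm from the hinge line and 45 mm left (case +y) of the middle; at (-66, 45, 50) in the case frame when shut. To shut the lid, push its upper (when open: rear) face over and down, then press here, not on the button, with 3 to 10 N until the catch snaps in.
- narrow_center (a point): Centre of the narrow cream plaster blank, 30 mm along its x, 60 mm along its y, 14 mm high, about 0.07 kg, lying on the bench. Grasp across its x.
- wide_center (a point): Centre of a wider cream plaster blank, 40 x 55 mm, 16 mm high, that already lies stored in the left compartment, under the shut lid, and is to stay in that compartment.
- left_floor (a point): Middle of the inner floor of the left compartment, 8 mm above the bench. The compartment is open on top when the lid is up: 124 mm along case x (-50 to 74) and 86 mm along case y (4 to 90 in the case frame); divider between the compartments up to z = 24, other walls up to z = 40. In front of it is the 30 mm wide front rail that houses the catch.
- right_floor (a point): Middle of the inner floor of the right compartment, the mirror image of the left one (case y = -4 to -90).
- pigment_jar: Bystander: clear jar of red pigment with a yellow cap, 45 mm across, 100 mm high. Origin at the centre of its underside.
- tape_roll: Bystander: tan roll of masking tape lying flat, 105 mm across, 25 mm high. Origin at the centre of its underside.

How it is judged:
On the way, in this order (a step that is already met when the one before it is completed fails the run):
1. the red button is pressed far enough for the catch to let go (value of joint button above 0.002 m).
2. the lid stands open (beyond 1.5 rad) and at rest (value of joint lid above 1.5 rad and velocity of joint lid between -0.3 and 0.3 rad/s), for 0.2 s.
3. the narrow blank lies flat in the right compartment, let go, with the lid still open (x of narrow_center in the frame of case between -0.05 and 0.074 m and y of narrow_center in the frame of case between -0.09 and -0.004 m and z of narrow_center in the frame of case between 0.005 and 0.024 m and angle between narrow_center's own z axis and vertical below 0.2 rad and value of joint lid above 1.2 rad and contact force between the fingers and blank_narrow below 0.1 N), for 0.2 s.
At the end, for the whole second after the job is handed in: The lid is shut (under 0.02 rad) and held by the catch, the button is back up (within 2 mm), the narrow blank lies at rest and flat (within 0.2 rad) on the floor of the right compartment and the wider one in the left; jar and tape roll are within 30 mm of where they stood and the jar is upright (x of narrow_center in the frame of case between -0.05 and 0.074 m and y of narrow_center in the frame of case between -0.09 and -0.004 m and z of narrow_center in the frame of case between 0.005 and 0.024 m and angle between each of narrow_center, wide_center's own z axis and vertical below 0.2 rad and x of wide_center in the frame of case between -0.05 and 0.074 m and y of wide_center in the frame of case between 0.004 and 0.09 m and z of wide_center in the frame of case between 0.005 and 0.024 m and value of joint lid below 0.02 rad and value of joint button below 0.002 m and linear speed of each of blank_narrow, blank_wide below 0.02 m/s); the robot touches nothing.
It fails at once if the lid flies open: it rises faster than 3 rad/s at any angle beyond 0.2 rad (value of joint lid above 0.2 rad and velocity of joint lid above 3 rad/s).
It fails at once if the narrow blank is dropped into or onto the case (faster than 0.7 m/s within or just above it) (x of narrow_center in the frame of case between -0.08 and 0.08 m and y of narrow_center in the frame of case between -0.095 and 0.095 m and z of narrow_center in the frame of case between 0 and 0.06 m and linear speed of blank_narrow above 0.7 m/s).
It fails at once if the jar is moved by more than 30 mm or tipped (distance of pigment_jar from where it was at the start of the episode above 0.03 m or angle between pigment_jar's own z axis and vertical above 0.5 rad).
It fails at once if the tape roll is moved by more than 30 mm (distance of tape_roll from where it was at the start of the episode above 0.03 m).
It also fails if it takes over 72 s, if anything falls off the work surface, if the arm or the gripper's body presses on something with over 40 N, if the wrist force passes 120 N, or if a joint passes its speed limit or range.

## Working session

There is one attempt and no reset: what is moved stays moved. The work goes in short steps, Python scripts to look and compute and a tool call to move; the robot and the scene stay as the last step left them, time stands still between calls to the robot, and variables do not carry over. Pictures are saved under pics/ and viewed, at most 10 in all, crops included, and the job is handed in when it is done.

Besides the shell and the picture viewer there is one more tool, called after "Request:" in YAML: its name, and indented under it one key for each argument. play_rows: Moves the arm, as the interface text tells. Its arguments: {"type":"object","properties":{"deltas":{"type":"array"},"hand":{"type":"number"},"squeeze":{"type":"number"}},"required":["deltas"]}

```bash
mkdir -p pics
cat > h.py <<'E'
import numpy as np, cv2
from station import status, get_image, ctrl
from scipy.spatial.transform import Rotation as Ro
def snap(n,f):
    g=get_image(n); cv2.imwrite('pics/'+f,g['pixels'][:,:,::-1]); np.save('pics/'+f+'.npy',{k:g[k] for k in g if k!='pixels'},allow_pickle=True); return g
def cal(f): return np.load('pics/'+f+'.npy',allow_pickle=True).item()
def K(g): return np.array([[g['fx'],0,g['cx']],[0,g['fy'],g['cy']],[0,0,1.]])
def back(g,uv,z):
    p=cv2.undistortPoints(np.array(uv,float).reshape(-1,1,2),K(g),np.array(g['D'],float)).reshape(-1,2)
    R=np.array(g['R']);t=np.array(g['t']);c=-R.T@t
    d=np.c_[p,np.ones(len(p))]@R
    return c+d*((np.broadcast_to(z,len(p))-c[2])/d[:,2])[:,None]
def proj(g,X):
    return cv2.projectPoints(np.array(X,float).reshape(-1,1,3),cv2.Rodrigues(np.array(g['R'],float))[0],np.array(g['t'],float),K(g),np.array(g['D'],float))[0].reshape(-1,2)
def pose():
    s=status.get_state(); q=s['tcp_rot']; return np.array(s['tool_pos']),Ro.from_quat([q[1],q[2],q[3],q[0]]).as_matrix(),s
E
python3 - <<'E'
from h import *
snap('scene','s0.png');snap('top','t0.png')
p,R,s=pose();print(p,R.round(3),s['time_s'])
a=cv2.imread('pics/s0.png');b=cv2.imread('pics/t0.png')
E
```

```text
[0.20051953 0.59138175 0.23800963] [[-0.947  0.321 -0.   ]
 [ 0.321  0.947 -0.002]
 [-0.    -0.002 -1.   ]] 0.1
```

View pics/s0.png

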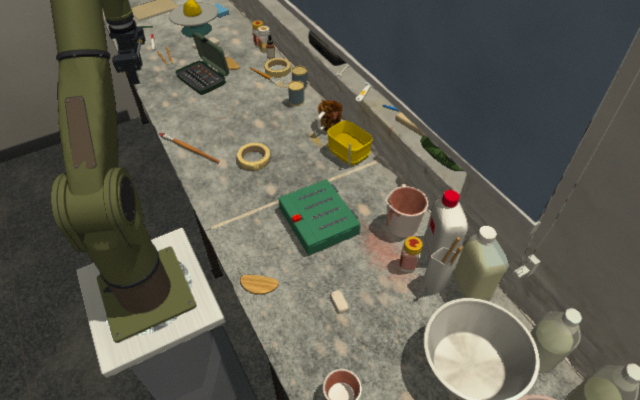

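View pics/t0.png

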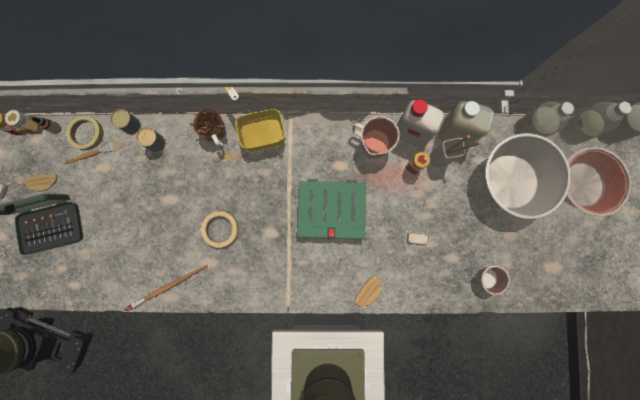

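The case is at about (332,210) in the top picture, with the button at (332,232). The blank is at (418,239), the jar at (421,160) and the tape at (219,230). I'll enlarge this area.

Run:
```python
from h import *
b=cv2.imread('pics/t0.png')[170:260,285:445]
cv2.imwrite('pics/t0c.png',cv2.resize(b,None,fx=5,fy=5,interpolation=cv2.INTER_CUBIC))
a=cv2.imread('pics/s0.png')[170:320,270:370+60]
cv2.imwrite('pics/s0c.png',cv2.resize(a,None,fx=4,fy=4,interpolation=cv2.INTER_CUBIC))
g=cal('t0.png');print(back(g,[[332,232],[418,239]],[.059,.014]),np.linalg.inv(np.array(g['R']))@-np.array(g['t']))
```

```text
[[ 0.43031665 -0.01162638  0.059     ]
 [ 0.41209471 -0.26172114  0.014     ]] [0.39331641 0.02228369 1.0993509 ]
```

View pics/t0c.png

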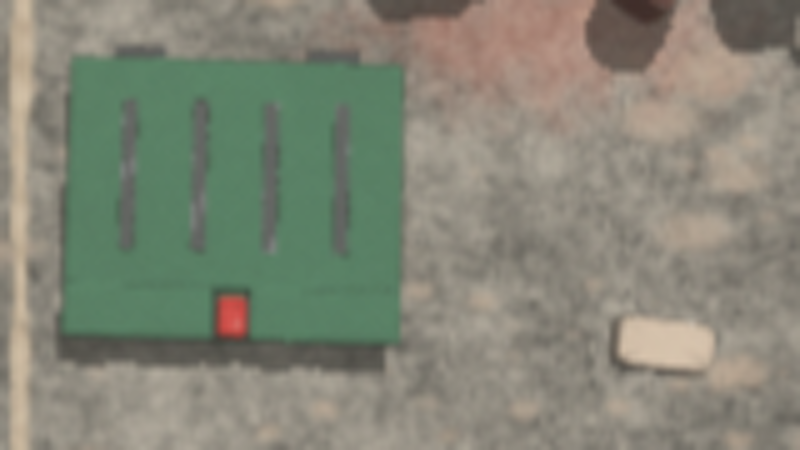

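View pics/s0c.png

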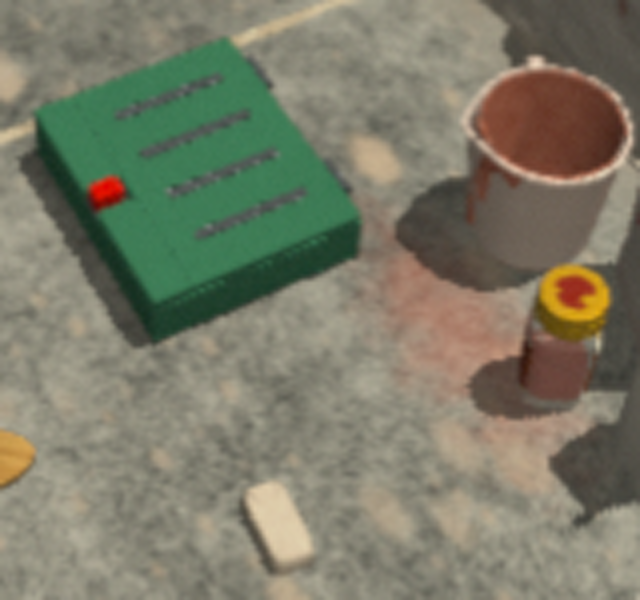

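The crop shows the lid's corners at (72,56), (402,66), (400,342) and (62,334), and the button's centre at (232,316). The blank's corners are near (618,318), (715,322), (712,370) and (616,365).

Run:
```python
from h import *
from scipy.optimize import least_squares
g=cal('t0.png')
c=lambda L:np.array(L,float)/5+[285-.4,170-.4]
lid=c([[72,56],[402,66],[400,342],[62,334]])
M=np.array([[80,95],[80,-95],[-80,-95],[-80,95]])/1e3
X=back(g,lid,.05);print(X.round(4)); print('button',back(g,c([[232,316]]),.059))
f=lambda p:((M@np.array([[np.cos(p[2]),np.sin(p[2])],[-np.sin(p[2]),np.cos(p[2])]])+p[:2])-X[:,:2]).ravel()
r=least_squares(f,[.5,0,0]);print('case',r.x,(r.fun*1e3).round(1))
B=back(g,c([[618,318],[715,322],[712,370],[616,365]]),.012);print('blank',B.round(4),B.mean(0))
# check in scene view
s=cal('s0.png');p=r.x
Rz=Ro.from_euler('z',p[2]).as_matrix()
T=lambda q:np.array(q)/1e3@Rz.T+[p[0],p[1],0]
uv=proj(s,T([[80,95,50],[80,-95,50],[-80,-95,50],[-80,95,50],[-67,0,59]]));print(((uv-[270,170])*4).round())
print(((proj(s,B)-[270,170])*4).round())
```

```text
[[ 0.5753  0.0815  0.05  ]
 [ 0.57   -0.1057  0.05  ]
 [ 0.4141 -0.1028  0.05  ]
 [ 0.4181  0.0857  0.05  ]]
button [[ 0.42810127 -0.00885633  0.059     ]]
case [ 0.49438724 -0.01033868 -0.02382428] [ 1.4  1.2  2.1 -1.5 -2.  -0.6 -1.5  0.8]
blank [[ 0.4289 -0.2341  0.012 ]
 [ 0.4266 -0.2906  0.012 ]
 [ 0.3989 -0.2881  0.012 ]
 [ 0.4018 -0.2323  0.012 ]] [ 0.4140185  -0.26129799  0.012     ]
[[226.  34.]
 [360. 214.]
 [148. 304.]
 [ 26. 109.]
 [101. 187.]]
[[272. 478.]
 [316. 551.]
 [275. 567.]
 [233. 494.]]
```

Request:
play_rows:
  deltas: [-30,-22,0,-0.03,-65,-48,0,-0.07,-100,-75,0,-0.11,-140,-105,0,-0.15,-180,-135,0,-0.19,-215,-160,0,-0.23,-250,-186,0,-0.27,-282,-210,0,-0.303]
  hand: 1
  squeeze: 20

```text
time_s: 1.1
tool_pos: [0.401, 0.3009, 0.2385]
tcp_rot: [-0.0, 0.012, 1.0, -0.0]
ft_force: [-0.9, 0.5, -0.5]
finger_gap: 0.118
finger_force: 0.0
```

```bash
cat >> h.py <<'E'
C=[.4944,-.0103,-.0238]
def T(q):
    return np.array(q,float)/1e3@Ro.from_euler('z',C[2]).as_matrix().T+[C[0],C[1],0]
def delta(w):
    p,R,s=pose(); return ((np.array(w)-p)@R*1e3).round(1)
def yaw_err():
    "turn about tool z that brings tool x to -case x"
    p,R,s=pose(); x=-np.array([np.cos(C[2]),np.sin(C[2]),0]); return np.arctan2(x@R[:,1],x@R[:,0]).round(3)
def info():
    p,R,s=pose(); print('t',s['time_s'],'p',p.round(4),'F',np.round(s['ft_force'],2),'gap',s['finger_gap'],'case',((p-[C[0],C[1],0])@Ro.from_euler('z',C[2]).as_matrix()*1e3).round(1),'yaw',yaw_err())
E
python3 - <<'E'
from h import *
info();print(delta(T([-62,0,110])))
E
```

```text
t 1.1 p [0.401  0.3009 0.2385] F [-0.92  0.52 -0.53] gap 0.11825964187666009 case [-100.7  308.9  238.5] yaw 0.0
[ -38.6 -308.8  128.6]
```

Request:
play_rows:
  deltas: [-5,-40,5,0,-10,-90,15,0,-16,-140,30,0,-22,-190,50,0,-28,-240,75,0,-34,-280,100,0,-38,-309,125,0,-38.5,-309,128,0]

```text
time_s: 2.1
tool_pos: [0.4304, -0.0097, 0.1094]
tcp_rot: [-0.002, 0.014, 1.0, -0.001]
ft_force: [0.4, 0.3, 0.5]
finger_gap: 0.003
finger_force: 0.0
```

Run:
```python
from h import *
g=snap('wrist','w1.png');info()
print(proj(g,T([[-67,0,59],[-52,9.5,50],[-52,-9.5,50],[-80,95,50],[-80,-95,50]])).round())
cv2.imwrite('pics/w1.png',cv2.imread('pics/w1.png'))
```

```text
t 2.15 p [ 0.431  -0.0077  0.1099] F [0.24 0.55 0.56] gap 0.003960850287787031 case [-63.4   1.1 109.9] yaw -0.002
[[323. 212.]
 [337. 228.]
 [309. 228.]
 [466. 188.]
 [180. 189.]]
```

View pics/w1.png

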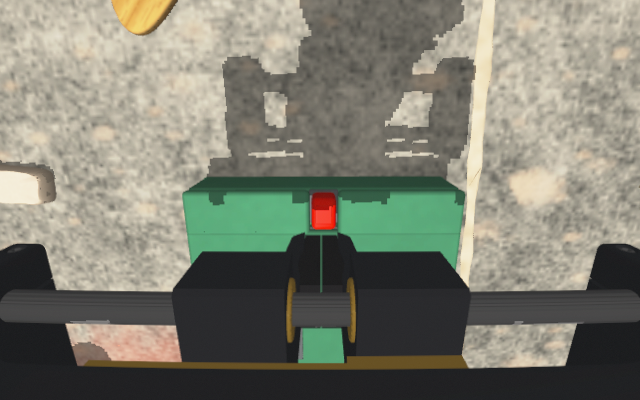

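```bash
sed -i 's/^C=.*/C=[.4956,-.0103,-.0238]/' h.py
python3 - <<'E'
from h import *
info();print(delta(T([-62,0,61])))
E
```

```text
t 2.15 p [ 0.431  -0.0077  0.1099] F [0.24 0.55 0.56] gap 0.003960850287787031 case [-64.6   1.1 109.9] yaw -0.002
[-2.7 -1.1 48.9]
```

Request:
play_rows:
  deltas: [-1,-0.5,10,0,-2,-0.5,22,0,-2.5,-0.5,34,0,-2.5,-0.5,42,0,-2.5,-0.5,46,0,-2.5,-0.5,48,0,-2.5,-0.5,48,0,-2.5,-0.5,48,0]

```text
time_s: 3.15
tool_pos: [0.4341, -0.0079, 0.0629]
tcp_rot: [0.0, 0.012, 1.0, 0.0]
ft_force: [-0.2, -0.2, -0.6]
finger_gap: 0.005
finger_force: 0.0
```

Run:
```python
from h import *
info()
```

```text
t 3.15 p [ 0.4341 -0.0079  0.0629] F [-0.18 -0.19 -0.58] gap 0.005396964325645838 case [-61.6   1.   62.9] yaw -0.0
```

Request:
play_rows:
  deltas: [0,0,2,0,0,0,4,0,0,0,6,0,0,0,7,0,0,0,8,0,0,0,9,0,0,0,9.5,0,0,0,9.5,0]

```text
time_s: 4.15
tool_pos: [0.434, -0.0079, 0.0532]
tcp_rot: [0.0, 0.012, 1.0, 0.0]
ft_force: [1.1, -0.8, 3.5]
finger_gap: 0.004
finger_force: 1.8
```

Run:
```python
from h import *
info()
# retreat waypoints: corner follows lid arc; from current centre
p,R,s=pose()
x0,z0=-62,53.5
import numpy as np
for th in np.arange(0.05,1.61,.08):
    r=151-18*(th/1.5)
    cx=80-r*np.cos(th)+4*np.sin(th)+9; cz=46+r*np.sin(th)+4*np.cos(th)
    print(th.round(2),(cx-x0).round(),(cz-z0).round())
```

```text
t 4.15 p [ 0.434  -0.0079  0.0532] F [ 1.09 -0.77  3.53] gap 0.003575255530470504 case [-61.6   1.   53.2] yaw 0.0
0.05 1.0 4.0
0.13 3.0 16.0
0.21 7.0 27.0
0.29 11.0 39.0
0.37 16.0 49.0
0.45 22.0 59.0
0.53 28.0 69.0
0.61 36.0 78.0
0.69 43.0 86.0
0.77 52.0 94.0
0.85 61.0 101.0
0.93 71.0 107.0
1.01 81.0 112.0
1.09 91.0 117.0
1.17 101.0 120.0
1.25 112.0 123.0
1.33 123.0 125.0
1.41 133.0 125.0
1.49 144.0 126.0
1.57 155.0 125.0
```

Request:
play_rows:
  deltas: [-1,0,-4,0,-3,0,-14,0,-6,0,-25,0,-10,0,-37,0,-15,0,-48,0,-21,0,-58,0,-28,0,-68,0,-35,0,-77,0]

```text
time_s: 5.15
tool_pos: [0.4687, -0.0088, 0.1307]
tcp_rot: [-0.0, 0.012, 1.0, 0.0]
ft_force: [0.2, -0.7, 1.2]
finger_gap: 0.005
finger_force: 0.3
```

Request:
play_rows:
  deltas: [-8,0,-9,0,-17,0,-17,0,-26,0,-24,0,-36,0,-30,0,-46,0,-35,0,-56,0,-40,0,-66,0,-43,0,-77,0,-46,0]

```text
time_s: 6.15
tool_pos: [0.5464, -0.0105, 0.1763]
tcp_rot: [-0.0, 0.012, 1.0, 0.0]
ft_force: [-1.3, -0.6, -0.1]
finger_gap: 0.004
finger_force: 0.1
```

Request:
play_rows:
  deltas: [-11,0,-2,0,-21,0,-2,0,-32,0,-3,0,-43,0,-3,0,-50,0,-3,0,-56,0,-3,0,-60,0,-3,0,-62,0,-3,0]

```text
time_s: 7.15
tool_pos: [0.6079, -0.012, 0.1792]
tcp_rot: [-0.0, 0.012, 1.0, 0.0]
ft_force: [0.4, -0.5, 0.0]
finger_gap: 0.004
finger_force: 0.0
```

Run:
```python
from h import *
info()
a=snap('scene','s1.png');snap('top','t1.png')
I=np.vstack([cv2.resize(cv2.imread('pics/s1.png')[120:320,250:450],(600,600))[:,:],])
J=cv2.resize(cv2.imread('pics/t1.png')[130:260,280:450],None,fx=4.6,fy=4.6)
cv2.imwrite('pics/a1.png',np.hstack([cv2.resize(I,(400,400)),cv2.resize(J,(400,306)) if 0 else cv2.copyMakeBorder(cv2.resize(J,(400,306)),0,94,0,0,cv2.BORDER_CONSTANT)]))
```

```text
t 7.15 p [ 0.6079 -0.012   0.1792] F [ 0.42 -0.54  0.02] gap 0.004381672187081413 case [112.4   1.  179.2] yaw 0.0
```

View pics/a1.png

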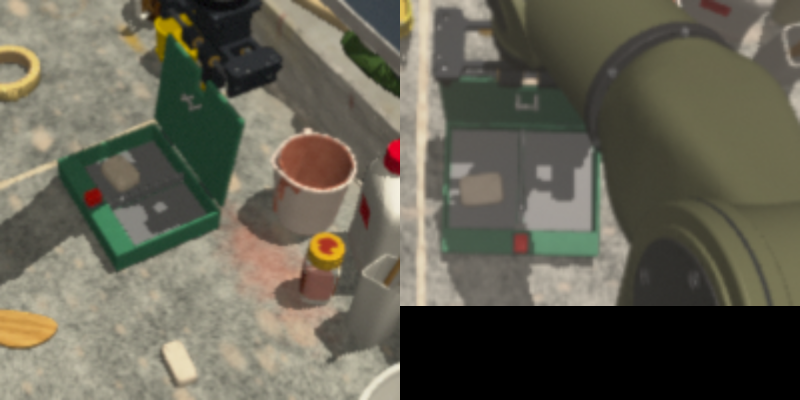

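The lid rests on the finger just past vertical. The wide blank is in the left compartment and the right one is empty. Next I'll go up and over to the narrow blank.

Run:
```python
from h import *
info();p,R,s=pose();print(np.round(s['joint_pos'],2));print(delta([.414,-.261,.12]))
```

```text
t 7.25 p [ 0.6079 -0.012   0.1792] F [-0.09 -1.45  0.46] gap 0.008182246437094465 case [112.3   1.  179.2] yaw 0.0
[ 0.18  0.76 -0.43  1.67  0.41  0.8   1.11]
[ 187.9 -253.6   59.2]
```

Request:
play_rows:
  deltas: [-4,0,-4,0,-6,0,-20,0,-6,0,-45,0,-6,0,-75,0,-6,0,-80,0,0,0,-80,0,20,-20,-80,0,45,-50,-80,0]

```text
time_s: 8.25
tool_pos: [0.5602, -0.0604, 0.2579]
tcp_rot: [-0.001, 0.011, 1.0, 0.0]
ft_force: [0.8, -0.5, 0.4]
finger_gap: 0.008
finger_force: 0.0
```

Run:
```python
from h import *
info();print(delta([.414,-.261,.12]))
```

```text
t 8.25 p [ 0.5602 -0.0604  0.2579] F [ 0.8  -0.49  0.36] gap 0.008281214159297454 case [ 65.8 -48.5 257.9] yaw 0.002
[ 141.6 -203.8  138.1]
```

Request:
play_rows:
  deltas: [18,-25,0,0.17,36,-50,0,0.34,54,-75,0,0.51,72,-102,0,0.68,90,-128,10,0.85,108,-154,25,0.99,125,-180,50,1.15,141,-204,80,1.3]
  hand: 0.2

```text
time_s: 9.25
tool_pos: [0.4144, -0.262, 0.1781]
tcp_rot: [-0.0, 0.617, 0.787, -0.0]
ft_force: [0.5, 0.2, -1.3]
finger_gap: 0.799
finger_force: 0.0
```

Run:
```python
from h import *
info();p,R,s=pose();print(R.round(3),np.round(s['joint_pos'],2));print(delta([.414,-.261,.12]))
g=snap('wrist','w2.png');B=[[ 0.4289,-0.2341,.014],[.4266,-.2906,.014],[.3989,-.2881,.014],[.4018,-.2323,.014]]
print(proj(g,B).round())
```

```text
t 9.25 p [ 0.4144 -0.262   0.1781] F [ 0.46  0.17 -1.33] gap 0.7988716055866053 case [ -75.2 -253.6  178.1] yaw -1.305
[[-0.239  0.971 -0.001]
 [ 0.971  0.239  0.   ]
 [ 0.    -0.001 -1.   ]] [ 0.54  0.61 -0.11  2.03  0.13  0.51  0.58]
[ 1.1 -0.1 58.1]
[[342. 153.]
 [326. 206.]
 [299. 198.]
 [315. 144.]]
```

View pics/w2.png

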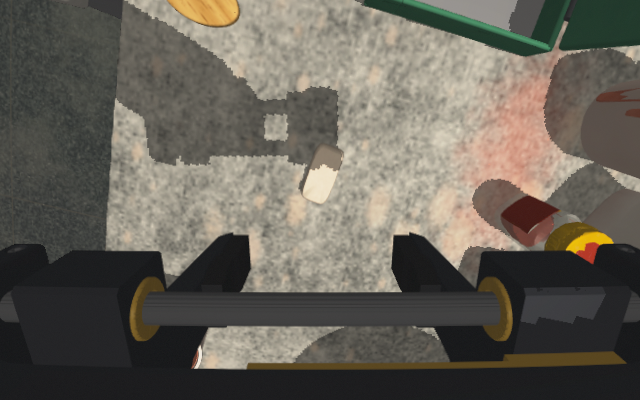

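Request:
play_rows:
  deltas: [0.5,0,20,0.1,1,0,50,0.2,1,0,85,0.285,1,0,115,0.285,1,0,140,0.285,1,0,158,0.285,1,0,168,0.285,1,0,172,0.285]

```text
time_s: 10.3
tool_pos: [0.4153, -0.26, 0.0067]
tcp_rot: [-0.001, 0.72, 0.694, -0.0]
ft_force: [-0.1, -0.2, 0.6]
finger_gap: 0.801
finger_force: 0.0
```

Run:
```python
from h import *
info();p,R,s=pose();print(R.round(3));print(delta([.414,-.261,.005]))
```

```text
t 10.3 p [ 0.4153 -0.26    0.0067] F [-0.1  -0.24  0.64] gap 0.8012311703967534 case [ -74.3 -251.6    6.7] yaw -1.584
[[ 0.037  0.999 -0.001]
 [ 0.999 -0.037  0.001]
 [ 0.001 -0.001 -1.   ]]
[-1.  -1.3  1.7]
```

Request:
play_rows:
  deltas: [-1,-1,2,0,-1,-1,2,0,-1,-1,2,0,-1,-1,2,0,-1,-1,2,0,-1,-1,2,0,-1,-1,2,0,-1,-1,2,0]
  hand: 1
  squeeze: 15

```text
time_s: 11.3
tool_pos: [0.4147, -0.2615, 0.0053]
tcp_rot: [0.0, 0.72, 0.694, 0.0]
ft_force: [0.2, 0.3, 2.7]
finger_gap: 0.323
finger_force: 14.8
```

Request:
play_rows:
  deltas: [0,0,-10,0,0,0,-30,0,0,0,-55,0,0,0,-85,0,0,0,-110,0,0,0,-130,0,0,0,-140,0,0,0,-140,0]

```text
time_s: 12.3
tool_pos: [0.4147, -0.2615, 0.1456]
tcp_rot: [0.0, 0.72, 0.694, 0.0]
ft_force: [0.3, -0.9, -1.7]
finger_gap: 0.327
finger_force: 14.5
```

Run:
```python
from h import *
info();print(delta(T([12,-47,145])))
```

```text
t 12.3 p [ 0.4147 -0.2615  0.1456] F [ 0.31 -0.93 -1.67] gap 0.32686794938254843 case [ -74.9 -253.1  145.6] yaw -1.585
[207.3  84.    0.6]
```

Request:
play_rows:
  deltas: [15,6,0,-0.1,40,15,0,-0.27,70,26,0,-0.44,100,37,0,-0.61,130,48,0,-0.78,160,59,0,-0.95,188,70,0,-1.12,205,77,0,-1.28]

```text
time_s: 13.3
tool_pos: [0.4995, -0.0561, 0.1444]
tcp_rot: [-0.001, 0.158, 0.988, 0.001]
ft_force: [-0.4, -0.0, -0.9]
finger_gap: 0.324
finger_force: 14.5
```

Run:
```python
from h import *
info();print(delta(T([5,-47,60])))
```

```text
t 13.3 p [ 0.4995 -0.0561  0.1444] F [-0.36 -0.04 -0.88] gap 0.32409587793242906 case [  5.  -45.7 144.4] yaw -0.293
[-0.5 -1.4 84.4]
```

Request:
play_rows:
  deltas: [0,-1,5,-0.1,0,-1,15,-0.2,0,-1,30,-0.293,0,-1,45,-0.293,0,-1,60,-0.293,0,-1,75,-0.293,0,-1,85,-0.293,0,-1,90,-0.293]

```text
time_s: 14.3
tool_pos: [0.4986, -0.0597, 0.0543]
tcp_rot: [-0.001, 0.017, 1.0, 0.0]
ft_force: [0.7, 0.1, -0.9]
finger_gap: 0.324
finger_force: 14.5
```

Run:
```python
from h import *
info();print(delta(T([5,-47,14])));p,R,s=pose();print(s['finger_force'])
```

```text
t 14.3 p [ 0.4986 -0.0597  0.0543] F [ 0.75  0.09 -0.86] gap 0.32391830110561376 case [  4.2 -49.3  54.3] yaw -0.01
[-0.8  2.2 40.3]
14.492975538305473
```

Request:
play_rows:
  deltas: [0,1,6,-0.01,0,2,13,-0.01,0,2,20,-0.01,0,2,26,-0.01,0,2,32,-0.01,0,2,36,-0.01,0,2,39,-0.01,0,2,40,-0.01]

```text
time_s: 15.3
tool_pos: [0.4991, -0.0585, 0.015]
tcp_rot: [-0.0, 0.013, 1.0, 0.0]
ft_force: [0.7, -0.8, -1.8]
finger_gap: 0.324
finger_force: 14.5
```

Run:
```python
from h import *
info()
```

```text
t 15.3 p [ 0.4991 -0.0585  0.015 ] F [ 0.72 -0.81 -1.8 ] gap 0.3239355766999797 case [  4.6 -48.1  15. ] yaw -0.002
```

Request:
play_rows:
  deltas: [0,0,0.7,0,0,0,1.5,0,0,0,1.5,0,0,0,1.5,0,0,0,1.5,0,0,0,1.5,0,0,0,1.5,0,0,0,1.5,0]

```text
time_s: 16.3
tool_pos: [0.4991, -0.0585, 0.0137]
tcp_rot: [-0.0, 0.013, 1.0, 0.0]
ft_force: [-0.3, -0.0, -1.4]
finger_gap: 0.326
finger_force: 14.5
```

Request:
play_rows:
  deltas: [0,0,0,0,0,0,0,0,0,0,0,0,0,0,0,0,0,0,-1,0,0,0,-4,0,0,0,-10,0,0,0,-20,0]
  hand: 0.58

```text
time_s: 17.3
tool_pos: [0.4989, -0.0585, 0.0342]
tcp_rot: [-0.0, 0.013, 1.0, -0.0]
ft_force: [0.2, 0.4, -0.2]
finger_gap: 0.42
finger_force: 0.0
```

Request:
play_rows:
  deltas: [0,0,-10,0,0,0,-30,0,0,0,-60,0,0,0,-100,0,0,0,-140,0,0,0,-180,0,0,0,-215,0,0,0,-225,0]

```text
time_s: 18.3
tool_pos: [0.4998, -0.0585, 0.2611]
tcp_rot: [0.002, 0.013, 1.0, -0.0]
ft_force: [-0.1, -0.4, -0.4]
finger_gap: 0.421
finger_force: 0.0
```

Run:
```python
from h import *
info();print('to', delta(T([155,45,262])))
snap('scene','s2.png');snap('wrist','w3.png')
I=cv2.resize(cv2.imread('pics/s2.png')[150:270,250:450],(800,480))
cv2.imwrite('pics/a2.png',I)
```

```text
t 18.3 p [ 0.4998 -0.0585  0.2611] F [-0.1  -0.45 -0.41] gap 0.420509811972858 case [  5.4 -48.1 261.1] yaw -0.002
to [-149.4   93.5   -0.3]
```

View pics/a2.png

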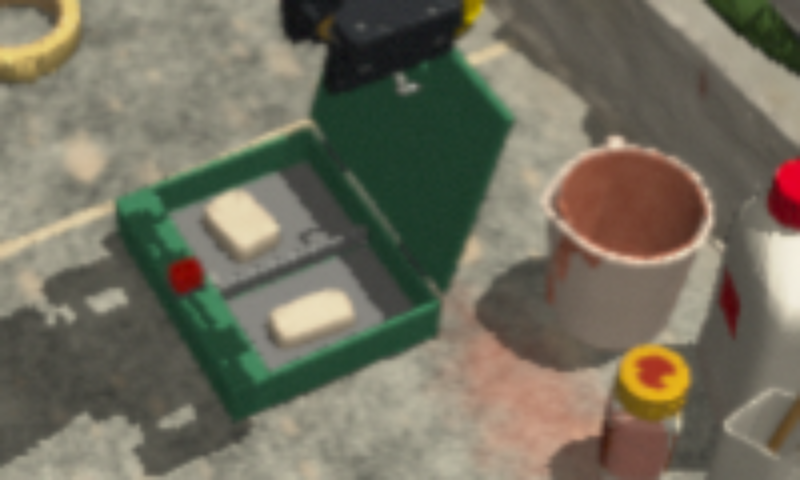

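Both blanks lie flat in their compartments: the wide one at about (240,222), the narrow one at about (312,318). Now I'll go behind the lid.

Request:
play_rows:
  deltas: [-10,6,-5,0,-35,20,-5,0,-65,40,-5,0,-95,60,-5,0,-125,80,-5,0,-150,93,-5,0,-155,93,-2,0,-155,93,0,0]
  hand: 1

```text
time_s: 19.4
tool_pos: [0.6558, 0.0301, 0.2572]
tcp_rot: [-0.001, 0.013, 1.0, -0.0]
ft_force: [-0.1, -0.0, -0.3]
finger_gap: 0.003
finger_force: 0.0
```

Request:
play_rows:
  deltas: [0,0,10,0,0,0,25,0,0,0,45,0,0,0,65,0,0,0,80,0,0,0,86,0,0,0,86,0,0,0,86,0]

```text
time_s: 20.4
tool_pos: [0.6569, 0.0307, 0.1734]
tcp_rot: [0.001, 0.013, 1.0, 0.0]
ft_force: [-0.0, -0.1, -0.0]
finger_gap: 0.006
finger_force: 0.0
```

Run:
```python
from h import *
info()
x0,z0=160,175
for th in list(np.arange(1.75,1.57,-.06))+list(np.arange(1.54,-.01,-.08)):
    r=min(151,132+ (1.57-th)*14)
    if th>1.57: # finger side on edge, tip 25mm below edge
        cx=80-160*np.cos(th)+4*np.sin(th)+9; cz=175
    else: cx=80-r*np.cos(th)+4*np.sin(th)+9; cz=46+r*np.sin(th)+4*np.cos(th)
    print(np.round(th,2),np.round([cx,cz,x0-cx,z0-cz]))
```

```text
t 20.4 p [0.6569 0.0307 0.1734] F [-0.01 -0.14 -0.04] gap 0.005901373584627563 case [160.3  44.8 173.4] yaw -0.002
1.75 [121. 175.  39.   0.]
1.69 [112. 175.  48.   0.]
1.63 [102. 175.  58.   0.]
1.54 [ 89. 178.  71.  -3.]
1.46 [ 78. 179.  82.  -4.]
1.38 [ 67. 179.  93.  -4.]
1.3 [ 57. 178. 103.  -3.]
1.22 [ 46. 176. 114.  -1.]
1.14 [ 35. 173. 125.   2.]
1.06 [ 24. 169. 136.   6.]
0.98 [ 14. 165. 146.  10.]
0.9 [  4. 159. 156.  16.]
0.82 [ -5. 153. 165.  22.]
0.74 [-14. 146. 174.  29.]
0.66 [-23. 138. 183.  37.]
0.58 [-31. 129. 191.  46.]
0.5 [-38. 120. 198.  55.]
0.42 [-45. 110. 205.  65.]
0.34 [-50. 100. 210.  75.]
0.26 [-55.  89. 215.  86.]
0.18 [-59.  77. 219.  98.]
0.1 [-61.  65. 221. 110.]
0.02 [-62.  53. 222. 122.]
```

Request:
play_rows:
  deltas: [12,0,0,0,26,0,0,0,40,0,-1,0,53,0,-2,0,66,0,-4,0,78,0,-5,0,90,0,-5,0,103,0,-4,0]

```text
time_s: 21.4
tool_pos: [0.5531, 0.0332, 0.177]
tcp_rot: [0.0, 0.013, 1.0, 0.0]
ft_force: [-0.0, 0.8, -0.9]
finger_gap: 0.005
finger_force: 0.1
```

Request:
play_rows:
  deltas: [11,0,2,0,22,0,5,0,33,0,9,0,43,0,13,0,53,0,19,0,62,0,25,0,71,0,32,0,80,0,40,0]

```text
time_s: 22.4
tool_pos: [0.4731, 0.0353, 0.1363]
tcp_rot: [0.0, 0.013, 1.0, 0.0]
ft_force: [0.9, 0.2, -0.4]
finger_gap: 0.007
finger_force: 0.2
```

Run:
```python
from h import *
info()
snap('scene','s3.png')
I=cv2.resize(cv2.imread('pics/s3.png')[150:270,250:450],(800,480))
cv2.imwrite('pics/a3.png',I)
```

```text
t 22.4 p [0.4731 0.0353 0.1363] F [ 0.86  0.17 -0.42] gap 0.00672289902800952 case [-23.6  45.  136.3] yaw -0.002
```

View pics/a3.png

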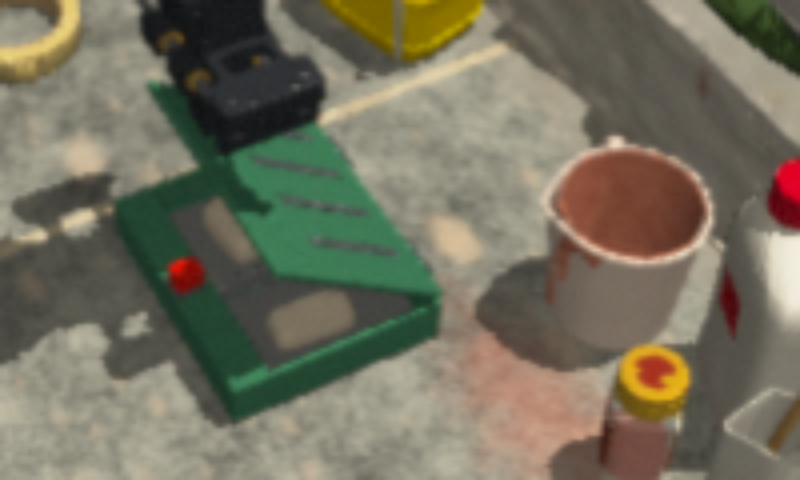

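The lid follows the finger down (about 0.65 rad). I'll continue to just above shut.

Request:
play_rows:
  deltas: [8,0,8,0,15,0,17,0,22,0,27,0,27,0,37,0,32,0,48,0,36,0,60,0,39,0,71,0,41,0,80,0]

```text
time_s: 23.45
tool_pos: [0.4333, 0.0365, 0.0568]
tcp_rot: [0.001, 0.013, 1.0, 0.0]
ft_force: [1.0, 0.2, 7.7]
finger_gap: 0.006
finger_force: 2.4
```

Request:
play_rows:
  deltas: [0,0,1,0,0,0,2,0,0,0,3,0,0,0,4,0,0,0,5,0,0,0,6,0,0,0,6.5,0,0,0,7,0]

```text
time_s: 24.45
tool_pos: [0.432, 0.0361, 0.0501]
tcp_rot: [-0.0, 0.013, 1.0, -0.0]
ft_force: [-1.6, 0.2, 12.3]
finger_gap: 0.005
finger_force: 6.1
```

Request:
play_rows:
  deltas: [0,0,-1,0,0,0,-2,0,0,0,-4,0,0,0,-6,0,0,0,-9,0,0,0,-12,0,0,0,-15,0,0,0,-15,0]

```text
time_s: 25.45
tool_pos: [0.4326, 0.0363, 0.065]
tcp_rot: [0.0, 0.013, 1.0, 0.0]
ft_force: [0.5, 0.0, 0.3]
finger_gap: 0.006
finger_force: 0.0
```

Run:
```python
from h import *
info()
snap('scene','s4.png')
I=cv2.resize(cv2.imread('pics/s4.png')[150:270,250:450],(800,480),interpolation=cv2.INTER_CUBIC)
cv2.imwrite('pics/a4.png',I)
```

```text
t 25.45 p [0.4326 0.0363 0.065 ] F [0.52 0.04 0.26] gap 0.006346864558504908 case [-64.1  45.1  65. ] yaw -0.002
```

View pics/a4.png

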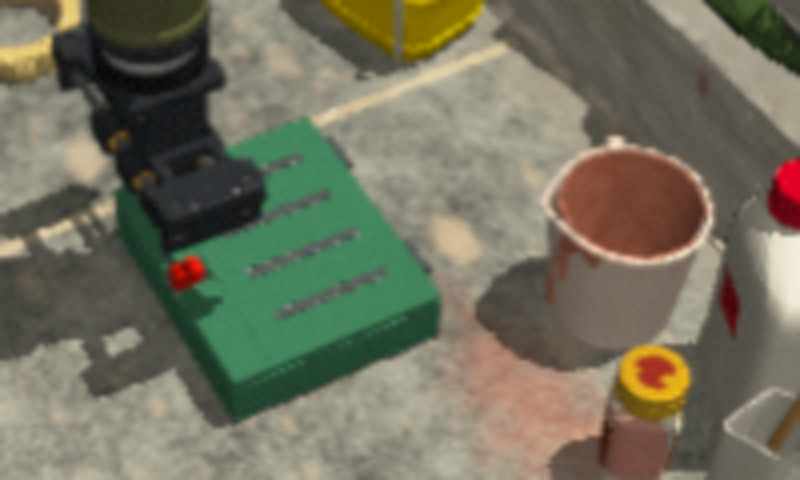

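The lid is flush and locked, and the button at (187,272) is up. I'll back off and hand in.

Request:
play_rows:
  deltas: [0,0,-10,0,0,0,-25,0,0,0,-45,0,0,0,-65,0,0,0,-85,0,0,0,-95,0,0,0,-100,0,0,0,-100,0]

```text
time_s: 26.5
tool_pos: [0.4324, 0.0362, 0.1645]
tcp_rot: [-0.0, 0.013, 1.0, 0.0]
ft_force: [-0.0, 0.3, 0.4]
finger_gap: 0.011
finger_force: 0.0
```

Run:
```python
from h import *
info()
a=cv2.imread('pics/s4.png').astype(int);snap('scene','s5.png');b=cv2.imread('pics/s5.png').astype(int)
print('change at right part of lid:',abs(a-b)[205:250,305:360].mean())
print(ctrl.job_done())
```

```text
t 26.5 p [0.4324 0.0362 0.1645] F [-0.04  0.27  0.43] gap 0.011255819936236847 case [-64.2  44.9 164.5] yaw -0.002
change at right part of lid: 1.825050505050505
the job is handed in; nothing more can be done
None
```

The job is handed in at 26.5 s (no verdict was returned): the narrow blank lies flat in the right compartment, the wide one is still in the left, the lid is shut and stayed down when I lifted off, the button is back up, and I did not touch the jar or tape roll; the last press on the lid read about 12 N, slightly over the suggested 3 to 10 N.

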